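Photograph a seedling box with a two-stage release

TASK

Load the seedling box for its picture: set the clear box gently down flat inside the raised frame of the imager, then set the black hood over it so that it sits flat on the imager's deck around the frame, dropping neither. Then half-press the release key to its first click and hold it there for a good second so that the camera focuses, then press it fully down to take the picture and let it come back up. Do not fire the release before the hood is on, and leave the other things on the bench as they are.

Things in the scene. Friction and masses are not known exactly. Their poses are not given: they have to be found in the camera images.
- seedbox: Closed clear plastic germination box with seeds on white paper inside: 110 (its x) x 64 (its y) x 42 mm high, 0.1 to 0.23 kg, rigid, stands on the bench. Origin: centre of its underside, z up.
- hood: Black plastic hood, open below: outside 140 (x) x 94 (y) mm, 58 mm high, inside 132 x 86 x 54 mm, 0.18 to 0.35 kg, stands on the bench on its open rim. On its top centre is a solid grip rib 76 mm long along x, 22 mm wide (y), 30 mm tall (from 58 to 88 mm above the underside). Origin: centre of its underside, z up.
- window (a point): Centre of the dark window in the imager's deck, on the deck, 50 mm above the bench; x, y along the imager's, z up. Around it stands an aluminium frame 7 mm high, 5 mm thick: inside 116 (x) x 70 (y) mm, outside 126 x 80. The box belongs inside the frame, the hood around it, both standing on the deck with their long sides along x.
- imager: Low white console, fixed to the bench, 172 (x) x 126 (y) mm; its top face (deck), 50 mm above the bench, has the window in its middle. It photographs from below. Origin: centre of its underside, z up.
- release_base (a point): Centre of the top face of the release console, a smaller white block fixed to the bench, 130 (x) x 100 (y) x 38 mm high; z up. Straight above it is the release key: a grey pad 68 (x) x 42 (y) x 12 mm on a stem in a metal collar. The collar's height setting differs each time: the key's top stands 42 to 54 mm above this point. It is pressed straight down.
- key (a joint): First-stage travel of the release key in m: 0 up, 0.006 at the first click, where it stays during the second stage. Light spring, 1.6 N rising to 4 N, ending at a firm stop (the first click) that holds up to 10 N. Springs back when let go.
- fire (a joint): Second-stage travel of the release key in m beyond the first click: 0 not begun, 0.006 fully down. Begins to give way only above 10 N on the key, rising to 14 N at the hard bottom. Springs back when let go.
- bottle: Bystander: upright bottle, 60 mm across, 150 mm high. Origin under its centre.
- jar: Bystander: upright jar, 68 mm across, 85 mm high. Origin under its centre.
- petri: Bystander: stack of three flat clear dishes, 90 mm across, 43 mm high. Origin under its centre.
- forceps: Bystander: steel forceps lying flat, 130 mm long (x), 8 mm high. Origin near its middle.
- lens: Bystander: hand lens lying flat, 125 mm long (x), 10 mm high. Origin on its handle.
- beaker: Bystander: clear cup, 70 mm across, 80 mm high. Origin under its centre.

How it is judged:
On the way, in this order (a step that is already met when the one before it is completed fails the run):
1. the box stands flat inside the imager's frame, let go (horizontal distance between seedbox and window below 0.006 m and z of seedbox in the frame of window below 0.003 m and angle between the x axis of seedbox and the x axis of window, either way round below 0.1 rad and angle between seedbox's own z axis and vertical below 0.05 rad and contact force between the fingers and seedbox below 0.3 N), for 0.2 s.
2. the hood stands flat on the deck over box and frame, let go (horizontal distance between each of seedbox, hood and window below 0.006 m and z of each of seedbox, hood in the frame of window below 0.003 m and angle between the x axis of each of seedbox, hood and the x axis of window, either way round below 0.1 rad and angle between each of seedbox, hood's own z axis and vertical below 0.05 rad and contact force between the fingers and hood below 0.3 N), for 0.2 s.
3. the key is held at its first click (first stage at least 4.5 of 6 mm, second stage under 1.2 mm) for 0.8 s (horizontal distance between each of seedbox, hood and window below 0.006 m and z of each of seedbox, hood in the frame of window below 0.003 m and angle between the x axis of each of seedbox, hood and the x axis of window, either way round below 0.1 rad and angle between each of seedbox, hood's own z axis and vertical below 0.05 rad and value of joint key above 0.0045 m and value of joint fire below 0.0012 m), for 0.8 s.
4. the key is pressed fully (second stage at least 4.5 of 6 mm) (horizontal distance between each of seedbox, hood and window below 0.006 m and z of each of seedbox, hood in the frame of window below 0.003 m and angle between the x axis of each of seedbox, hood and the x axis of window, either way round below 0.1 rad and angle between each of seedbox, hood's own z axis and vertical below 0.05 rad and value of joint fire above 0.0045 m), for 0.1 s.
At the end, for the whole second after the job is handed in: The box stands flat inside the frame and the hood flat on the deck around it (each within 6 mm and 0.1 rad of the window's centre and axes, underside within 3 mm of the deck, upright within 0.05 rad), both at rest, and the key is back up (both stages under 1.5 mm) (horizontal distance between each of seedbox, hood and window below 0.006 m and z of each of seedbox, hood in the frame of window below 0.003 m and angle between the x axis of each of seedbox, hood and the x axis of window, either way round below 0.1 rad and angle between each of seedbox, hood's own z axis and vertical below 0.05 rad and value of joint each of key, fire below 0.0015 m and linear speed of each of hood, seedbox below 0.02 m/s); the robot touches nothing.
It fails at once if the release is fired (second stage past 3 mm) while the hood is not seated on the imager (value of joint fire above 0.003 m and not (horizontal distance between hood and window below 0.006 m and z of hood in the frame of window below 0.003 m and angle between the x axis of hood and the x axis of window, either way round below 0.1 rad and angle between hood's own z axis and vertical below 0.05 rad)).
It fails at once if the box is dropped (falls free faster than 0.5 m/s, about 13 mm) (linear speed of seedbox above 0.5 m/s and contact force between the fingers and seedbox below 0.05 N).
It fails at once if the hood is dropped (falls free faster than 0.5 m/s, about 13 mm) (linear speed of hood above 0.5 m/s and contact force between the fingers and hood below 0.05 N).
It fails at once if a bystander is moved by more than 30 mm or tipped over (distance of any of bottle, jar, petri, forceps, lens, beaker from where it was at the start of the episode above 0.03 m or angle between any of bottle, jar, petri, forceps, lens, beaker's own z axis and vertical above 0.5 rad).
It also fails if it takes over 72 s, if anything falls off the work surface, if the arm or the gripper's body presses on something with over 40 N, if the wrist force passes 120 N, or if a joint passes its speed limit or range.

ROBOT

A 7-joint arm with a two-finger parallel gripper is mounted at the origin on the work surface. World frame = base frame: x ahead of the robot, y to its left, z up, the work surface at z = 0. Lengths are in m, angles in rad, forces in N, time in s.
With the tool pointing down it reaches from about 0.4 to 0.85 m from the base axis. Payload 10.4 kg.
Tool frame: the origin (TCP) lies midway between the tips of the shut fingers; the grasp point (between the pads) lies 19 mm behind it; z points along the fingers, y is the line along which they close (so a half turn about z gives the same grasp; the last joint's range is limited). The gripper opens to 85 mm and grips with 20 to 120 N. Pads are 22 mm wide; open, the fingers measure 114 mm over their backs; the gripper's body (76 mm by 85 mm) begins 54 mm behind the grasp point. The pads swing forward as they close: fully open they stand 13 mm farther back than shut.
Start: joints at [-1.2, 0.332, -0.065, 1.46, 0.022, 1.35, -0.088], TCP at [0.24, 0.577, 0.231] pointing down, gripper open.
Joint ranges: [-2.6, 2.6], [-0.5, 2.12], [-1.47, 1.34], [0.16, 2.42], [-1.27, 4.41], [0.06, 2.06], [-2.6, 2.6]. Speed limits (rad/s): [2.22, 2.22, 2.79, 2.79, 3.14, 3.14, 3.14].

INTERFACE

Orientations are given as a 3x3 rotation matrix whose columns are the frame's x, y, z axes.
In Python, from plant import arm gives the robot as it stands.
- The arm moves only by the tool play_rows, never from a script. Its argument "moves" is a list of rows, each a list of 3 entries, a list of its own where there are three numbers: the finger opening in m, from 0 to 0.0854, then the shift along the tool's x, y, z in m, then the turn, a rotation vector about the tool's x, y, z in degrees. A call has 1 to 20 rows; each row is the pose to reach, as a shift and turn from the pose commanded when the call began, along the tool's axes at that moment; what a row does not reach only later rows make up. A row lasts 1/8 s, in which the tool goes at most 62.5 mm and 10.7 degrees, less where a joint would pass 70% of its speed; a pose out of reach is approached as far as the arm can. A call with a gripper value outside its range is refused whole. The fingers move at their own pace and stop on an object; "grip_force" is the grip in N (left out, the last holds). Time passes only in rows, so rows that repeat a pose let the fingers close. It gives the time, the measured TCP pose, the force, the opening and the grip force at its end, in the units of the state.
- arm.observe(): the state, without advancing time (a new reading comes with each control period).
- arm.get_image(name): name is "scene" or "top"; returns (picture, depth): 420x560x3 uint8, red, green, blue; 420x560 float32, m along the optical axis (not along the pixel's ray), 0 where there is no reading.
- arm.camera_model(name): a dict with "mtx" (3x3 intrinsics, pixels), "dist" ([k1, k2, p1, p2, k3] as OpenCV has them; the pictures are not rectified), "rvec" (rotation vector, rad) and "tvec" (3), from world to camera coordinates, as OpenCV has them. Camera axes: x right, y down, z forward; pixel columns grow to the right and rows downward; lengths in m; the calibration is good to about 2 mm. A picture is of the moment at which its call begins. camera_model takes no time and is no camera call.
- arm.sign_off(): hands the job in; it is judged then, once.
The state is a dict: "time": time; "joint_positions": joint angles; "qd": joint speeds; "tau": joint torques, N m; "position": TCP position; "ee_rot": TCP orientation; "force": force on the tool from outside, world axes, zero at the start; "wrist_torque": the same for the moment, N m; "opening": opening from 0.0 (shut) to 1.0 (fully open); "finger_force": force on a finger pad.
Only numpy, scipy, OpenCV 4.12 (cv2) and the standard library are available. Lean on these libraries where they do the work, as an engineer would, in place of code of your own. Each camera call takes 0.05 s, during which the arm holds its last target. There are 200 camera calls.

## Working session

There is one attempt and no reset: what is moved stays moved. The work goes in short steps, Python scripts to look and compute and a tool call to move; the robot and the scene stay as the last step left them, time stands still between calls to the robot, and variables do not carry over. Pictures are saved under pics/ and viewed, at most 10 in all, crops included, and the job is handed in when it is done.

Besides the shell and the picture viewer there is one more tool, called by a JSON object that holds its "api" and its "payload". play_rows: Moves the arm, as the interface text tells. Its arguments: {"type":"object","properties":{"moves":{"type":"array"},"grip_force":{"type":"number"}},"required":["moves"]}

```bash
ls; mkdir -p pics
python3 - <<'E'
from plant import arm
import cv2,numpy as np
for n in ("top","scene"):
    im,d=arm.get_image(n); cv2.imwrite(f"pics/{n}0.png",im[:,:,::-1]); np.save(f"{n}_d.npy",d); np.save(f"{n}_i.npy",im)
    c=arm.camera_model(n); R=cv2.Rodrigues(np.array(c["rvec"],float))[0]; print(n,-R.T@np.array(c["tvec"]).ravel(),R.round(2).tolist(),c["mtx"])
s=arm.observe();print(s["time"],s["position"],np.array(s["ee_rot"]).round(3).tolist(),s["opening"],s["force"])
E
```

```text
pics
top [0.45610418 0.01780595 1.06481654] [[-0.01, -1.0, 0.03], [-0.99, 0.01, -0.15], [0.15, -0.03, -0.99]] [[483.7181398    0.         275.18097663]
 [  0.         483.7181398  207.77624431]
 [  0.           0.           1.        ]]
scene [ 1.27399222 -0.6539178   0.79221684] [[0.7, 0.71, 0.0], [0.44, -0.43, -0.79], [-0.56, 0.55, -0.62]] [[473.6602628    0.         279.7724232 ]
 [  0.         473.6602628  202.49887793]
 [  0.           0.           1.        ]]
0.1 [0.23971715 0.57683138 0.23061303] [[-0.923, 0.384, -0.0], [0.384, 0.923, -0.001], [-0.0, -0.001, -1.0]] 1.000453714092573 [-0.00184846 -0.57988967 -0.51962542]
```

View pics/top0.png

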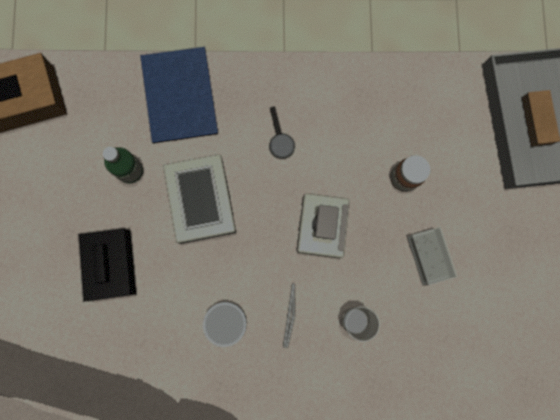

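View pics/scene0.png

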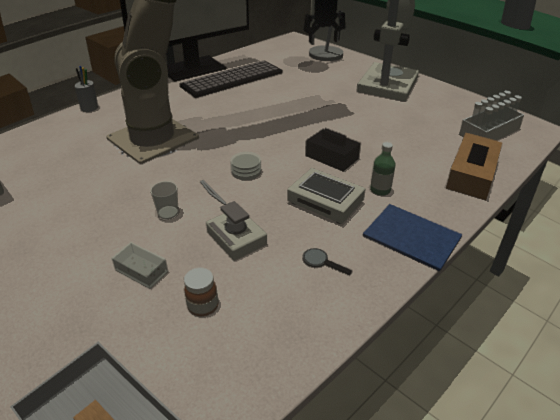

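Top view: hood about (107,265), imager (200,198), key (326,222), seedbox (432,256), jar (412,170), bottle (120,162), petri (225,324), forceps (290,315), beaker (355,322). In the scene view the box is at (140,265), the hood at (333,148), the imager at (326,193) and the key at (235,212).

```bash
cat > h.py <<'E'
import cv2,numpy as np
from plant import arm
def cam(n):
    c=arm.camera_model(n); R=cv2.Rodrigues(np.array(c["rvec"],float))[0]
    return np.array(c["mtx"],float),np.array(c["dist"],float),R,np.array(c["tvec"],float).ravel()
def cloud(n,d):
    K,D,R,t=cam(n); v,u=np.mgrid[0:420,0:560]
    p=cv2.undistortPoints(np.stack([u,v],-1).reshape(-1,1,2).astype(float),K,D).reshape(420,560,2)
    return (np.dstack([p*d[...,None],d])-t)@R
def onplane(n,uv,z):
    K,D,R,t=cam(n); p=cv2.undistortPoints(np.array(uv,float).reshape(-1,1,2),K,D).reshape(-1,2)
    r=np.c_[p,np.ones(len(p))]@R; o=-R.T@t
    return o+r*((z-o[2])/r[:,2])[:,None]
E
python3 - <<'E'
from h import *
d=np.load("top_d.npy"); im=np.load("top_i.npy"); P=cloud("top",d); P[d==0]=np.nan
def rect(m,name,z,lo,hi,roi):
    u0,v0,u1,v1=roi; M=np.zeros((420,560),bool); M[v0:v1,u0:u1]=True
    h=P[...,2]; M&=(h>lo)&(h<hi); M=cv2.morphologyEx(M.astype(np.uint8),cv2.MORPH_OPEN,np.ones((2,2)))
    c=max(cv2.findContours(M,0,1)[0],key=cv2.contourArea)
    q=np.argwhere(M)[:,::-1]; zz=np.nanmedian(h[M>0])
    w=onplane("top",q,z)[:,:2].astype(np.float32)
    print(name,len(q),"z",zz.round(4),"mean",w.mean(0).round(4),"rect",[np.round(x,4) for x in cv2.minAreaRect(w)])
print("bench",[np.nanmedian(P[a:a+20,b:b+20,2]).round(4) for a,b in((340,450),(100,340),(300,150))])
rect(0,"box",.042,.03,.06,(400,220,470,295))
rect(0,"hoodtop",.058,.045,.07,(60,215,150,310))
rect(0,"rib",.088,.08,.1,(60,215,150,310))
rect(0,"deck",.05,.04,.07,(155,145,245,250))
rect(0,"frame",.057,.0535,.07,(155,145,245,250))
rect(0,"base",.038,.03,.046,(290,185,360,265))
rect(0,"key",.085,.07,.11,(290,185,360,265))
for n,r in dict(bottle=(95,135,150,190),jar=(385,145,440,200),petri=(195,295,255,355),beaker=(330,295,385,345),lens=(260,100,300,165),forceps=(275,275,305,355)).items():
    q=P[r[1]:r[3],r[0]:r[2]]; k=q[...,2]>.006; print(n,np.nanmin(q[k],0).round(3),np.nanmax(q[k],0).round(3))
c=np.hstack([cv2.resize(im[v:v+90,u:u+90],(260,260),interpolation=cv2.INTER_CUBIC) for u,v in((390,210),(155,150),(62,220))])
cv2.imwrite("pics/crops.png",cv2.convertScaleAbs(c[:,:,::-1],alpha=1.6))
E
```

```text
bench [np.float64(-0.0002), np.float64(-0.0005), np.float64(-0.0005)]
box 1669 z 0.0413 mean [ 0.5072 -0.352 ] rect [array([ 0.5077, -0.3519]), array([0.1116, 0.0686]), np.float64(15.4528)]
hoodtop 2780 z 0.0577 mean [0.4961 0.3327] rect [array([0.4973, 0.3341]), array([0.1412, 0.0962]), np.float64(7.2332)]
rib 463 z 0.0871 mean [0.4969 0.3343] rect [array([0.4972, 0.3342]), array([0.0773, 0.0234]), np.float64(7.0345)]
deck 4744 z 0.0501 mean [0.6341 0.1451] rect [array([0.6343, 0.1457]), array([0.173 , 0.1272]), np.float64(10.8006)]
frame 416 z 0.0551 mean [0.6341 0.1458] rect [array([0.6356, 0.1452]), array([0.1259, 0.0798]), np.float64(10.7964)]
base 2053 z 0.0376 mean [ 0.5733 -0.1178] rect [array([ 0.5764, -0.1203]), array([0.0994, 0.1293]), np.float64(82.0413)]
key 682 z 0.0894 mean [ 0.577  -0.1208] rect [array([ 0.5771, -0.1208]), array([0.0425, 0.0687]), np.float64(81.9196)]
bottle [0.677 0.276 0.007] [0.734 0.373 0.154]
jar [ 0.654 -0.379  0.006] [ 0.72  -0.274  0.09 ]
petri [0.328 0.048 0.006] [0.427 0.138 0.049]
beaker [ 0.327 -0.219  0.006] [ 0.409 -0.144  0.084]
lens [ 0.734 -0.062  0.006] [ 0.856 -0.003  0.014]
forceps [ 0.322 -0.055  0.006] [ 0.455 -0.022  0.011]
```

View pics/crops.png

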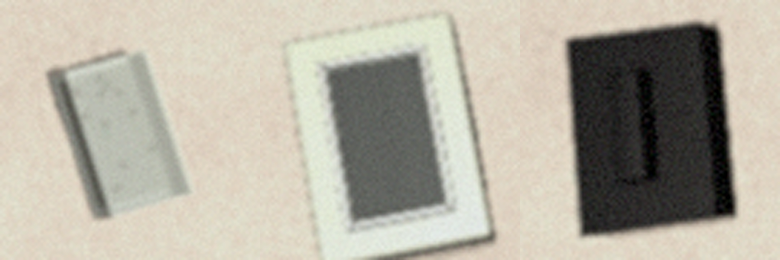

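The crops show box, frame and hood cleanly outlined, and the sizes fit the data. Next I refine box and window with both cameras and work out the first move.

```bash
cat >> h.py <<'E'
def plan(p,ydeg):
    s=arm.observe(); R=np.array(s["ee_rot"]); p0=np.array(s["position"])
    cur=np.degrees(np.arctan2(R[1,1],R[0,1])); dz=(ydeg-cur+180)%360-180
    c,s_=np.cos(np.radians(ydeg)),np.sin(np.radians(ydeg))
    T=np.c_[[s_,-c,0],[c,s_,0],[0,0,-1]]
    print("shift",(R.T@(np.array(p)-p0)*1000).round(1),"rotvec",np.degrees(cv2.Rodrigues(R.T@T)[0]).ravel().round(1),"at",p0.round(4),"yaw",cur.round(2),"t",s["time"],"F",np.round(s["force"],1),"op",round(s["opening"]*85.4,1))
def fit(n,d,z,lo,hi,c,r,L,W):
    "rectangle LxW fitted to points of height lo..hi within r of c"
    P=cloud(n,d); k=(d>0)&(P[...,2]>lo)&(P[...,2]<hi)&(np.hypot(P[...,0]-c[0],P[...,1]-c[1])<r)
    m=cv2.morphologyEx(k.astype(np.uint8),cv2.MORPH_OPEN,np.ones((2,2)))>0
    w=onplane(n,np.argwhere(m)[:,::-1],z)[:,:2].astype(np.float32); (x,y),(a,b),g=cv2.minAreaRect(w)
    g=(g if a>b else g-90); g=(g+90)%180-90
    print(n,"n",m.sum(),"c",np.round((x,y),4),"size",np.round((max(a,b),min(a,b)),4),"want",L,W,"ang",round(g,2),"z",np.median(P[m][:,2]).round(4))
E
python3 - <<'E'
from h import *
for n in("top","scene"):
    d=np.load(n+"_d.npy")
    fit(n,d,.042,.0395,.06,(.507,-.352),.075,.110,.064)
    fit(n,d,.057,.0535,.07,(.635,.1455),.085,.126,.08)
    fit(n,d,.05,.047,.053,(.635,.1455),.11,.172,.126)
    fit(n,d,.058,.055,.065,(.497,.334),.1,.14,.094)
    fit(n,d,.088,.08,.1,(.497,.334),.06,.076,.022)
    fit(n,d,.09,.08,.11,(.577,-.12),.06,.068,.042)
plan((.507,-.352,.2),-74.5)
plan((.55,.15,.231),0)
E
```

```text
top n 1287 c [ 0.5085 -0.3534] size [0.1109 0.0652] want 0.11 0.064 ang 15.42 z 0.0414
top n 416 c [0.6356 0.1452] size [0.1259 0.0798] want 0.126 0.08 ang 10.8 z 0.0551
top n 3505 c [0.6351 0.146 ] size [0.1717 0.1266] want 0.172 0.126 ang 11.01 z 0.05
top n 2458 c [0.4971 0.3354] size [0.1411 0.0934] want 0.14 0.094 ang 7.01 z 0.0578
top n 463 c [0.4972 0.3342] size [0.0773 0.0234] want 0.076 0.022 ang 7.03 z 0.0871
top n 680 c [ 0.5765 -0.1201] size [0.0684 0.0423] want 0.068 0.042 ang -8.08 z 0.0894
scene n 759 c [ 0.5177 -0.3539] size [0.1102 0.0659] want 0.11 0.064 ang 15.68 z 0.041
scene n 133 c [0.6456 0.1422] size [0.1269 0.0823] want 0.126 0.08 ang 11.8 z 0.0536
scene n 1231 c [0.6464 0.1428] size [0.1713 0.1234] want 0.172 0.126 ang 11.26 z 0.0491
scene n 453 c [0.5084 0.3322] size [0.1402 0.0979] want 0.14 0.094 ang 7.04 z 0.0568
scene n 124 c [0.5109 0.3282] size [0.0785 0.0309] want 0.076 0.022 ang 6.42 z 0.0854
scene n 376 c [ 0.5896 -0.125 ] size [0.075  0.0441] want 0.068 0.042 ang -8.37 z 0.0883
shift [-603.3 -755.1   31.6] rotvec [-29.4 -85.1   0.1] at [0.2397 0.5768 0.2306] yaw 67.43 t 0.1 F [-0.  -0.6 -0.5] op 85.4
shift [-450.3 -275.1   -0. ] rotvec [-74.9 -50.    0. ] at [0.2397 0.5768 0.2306] yaw 67.43 t 0.1 F [-0.  -0.6 -0.5] op 85.4
```

{"api": "play_rows", "payload": {"moves": [[0.085,[-450,-275,0],[0,0,0]]]}}

```text
time: 0.22
position: [0.2729, 0.5287, 0.2301]
ee_rot: [[-0.926, 0.377, -0.002], [0.377, 0.926, -0.0], [0.002, -0.001, -1.0]]
force: [1.5, -1.1, 0.6]
opening: 0.991
finger_force: 0.0
```

That row was in mm by mistake; it was clipped and harmless. Continuing in metres.

{"api": "play_rows", "payload": {"moves": [[0.085,[-0.4,-0.242,0],[0,0,10]],[0.085,[-0.4,-0.242,0],[0,0,20]],[0.085,[-0.4,-0.242,0],[0,0,30]],[0.085,[-0.4,-0.242,0],[0,0,40]],[0.085,[-0.4,-0.242,0],[0,0,50]],[0.085,[-0.4,-0.242,0],[0,0,60]],[0.085,[-0.4,-0.242,0],[0,0,70]],[0.085,[-0.4,-0.242,0],[0,0,80]],[0.085,[-0.55,-0.72,0],[0,0,90]],[0.085,[-0.55,-0.72,0],[0,0,100]],[0.085,[-0.55,-0.72,0],[0,0,110]],[0.085,[-0.55,-0.72,0],[0,0,120]],[0.085,[-0.55,-0.72,0],[0,0,130]],[0.085,[-0.55,-0.72,0],[0,0,140]],[0.085,[-0.55,-0.72,0],[0,0,142]],[0.085,[-0.55,-0.72,0.08],[0,0,142]],[0.085,[-0.55,-0.72,0.08],[0,0,142]],[0.085,[-0.55,-0.72,0.08],[0,0,142]]]}}

```text
time: 2.48
position: [0.5057, -0.3505, 0.1485]
ee_rot: [[0.965, 0.263, -0.005], [0.263, -0.965, 0.001], [-0.005, -0.002, -1.0]]
force: [0.2, 0.5, -0.3]
opening: 0.996
finger_force: 0.0
```

```bash
sed -i 's/\[s_,-c,0\]/[-s_,c,0]/' h.py
python3 - <<'E'
from h import *
a=[]
plan((.5085,-.3534,.1),-74.58)
p=np.array(arm.observe()["position"])
for n in("top","scene"):
    im,d=arm.get_image(n); K,D,R,t=cam(n)
    np.save(n+"_d1.npy",d)
    u=cv2.projectPoints(p[None],R,t,K,D)[0].ravel(); print(n,u)
    x,y=(np.clip(u,65,[495,355])-65).astype(int); im=im.copy(); cv2.drawMarker(im,tuple(u.astype(int).tolist()),(255,0,0),cv2.MARKER_CROSS,6,1)
    a.append(cv2.resize(im[y:y+130,x:x+130],(390,390)))
    P=cloud(n,d); k=(d>0)&(P[...,2]>.1)&(P[...,2]<.19)&(np.hypot(*(P[...,:2]-p[:2]).transpose(2,0,1))<.1)
    # finger points: long/short axes
    Q=P[k]; print(k.sum(),np.percentile(Q,[2,50,98],axis=0).round(3).tolist())
cv2.imwrite("pics/g1.png",cv2.convertScaleAbs(np.hstack(a)[:,:,::-1],alpha=1.6))
E
```

```text
shift [ 2.2  3.7 48.5] rotvec [-0.1  0.3 -0.2] at [ 0.5057 -0.3505  0.1485] yaw -74.76 t 2.475 F [ 0.2  0.5 -0.3] op 85.0
top [453.96341455 254.76816803]
1 [[0.504, -0.299, 0.175], [0.504, -0.299, 0.175], [0.504, -0.299, 0.175]]
scene [128.26971964 220.1262333 ]
184 [[0.487, -0.404, 0.164], [0.507, -0.31, 0.178], [0.532, -0.295, 0.19]]
```

View pics/g1.png

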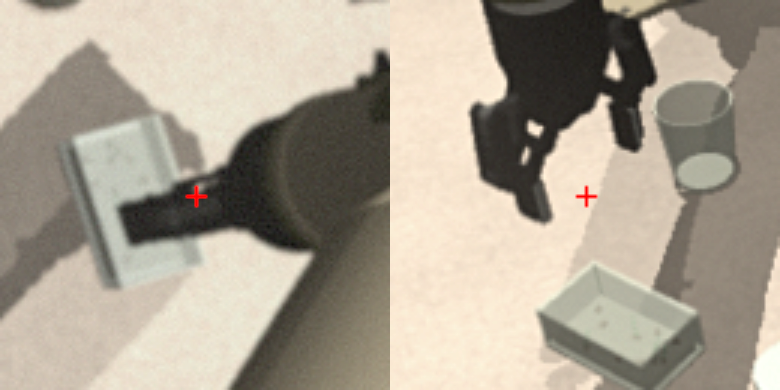

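The crops show the open fingers hovering over the box with the projected TCP roughly midway. The two cameras disagree by about 10 mm in x, so I check each against the fingers in tool coordinates.

Run:
```python
from h import *
s=arm.observe(); R=np.array(s["ee_rot"]); p=np.array(s["position"])
for n in("top","scene"):
    d=np.load(n+"_d1.npy"); P=cloud(n,d); print(n,"bench",np.median(P[330:400,230:300,2][d[330:400,230:300]>0]).round(4))
    T=(P-p)@R
    for lo,hi in((-.04,-.01),(-.06,-.04),(-.1,-.06),(-.16,-.1)):
      for sg in(1,-1):
        k=(d>0)&(T[...,2]>lo)&(T[...,2]<hi)&(abs(T[...,0])<.07)&(T[...,1]*sg>0)&(T[...,1]*sg<.07)
        if k.sum()>5: print(lo,hi,sg,k.sum(),np.percentile(T[k],[3,50,97],axis=0).round(4).tolist())
```

```text
top bench -0.0001
-0.1 -0.06 -1 223 [[-0.0199, -0.0697, -0.0979], [0.0035, -0.0366, -0.0801], [0.0155, -0.0212, -0.0655]]
-0.16 -0.1 -1 726 [[-0.0316, -0.069, -0.1584], [-0.0007, -0.0364, -0.1303], [0.032, -0.0142, -0.1043]]
scene bench -0.0007
-0.04 -0.01 1 94 [[-0.0054, 0.0434, -0.0397], [0.006, 0.0507, -0.0297], [0.0119, 0.058, -0.015]]
-0.04 -0.01 -1 106 [[-0.0109, -0.0544, -0.0392], [0.0047, -0.043, -0.027], [0.0115, -0.0407, -0.013]]
-0.06 -0.04 1 73 [[-0.0079, 0.0418, -0.0594], [0.0092, 0.0529, -0.0533], [0.0126, 0.0666, -0.0408]]
-0.06 -0.04 -1 74 [[-0.0083, -0.0672, -0.0594], [0.0067, -0.0447, -0.0506], [0.0121, -0.041, -0.042]]
-0.1 -0.06 1 429 [[-0.0135, 0.0031, -0.0994], [0.0104, 0.0388, -0.0796], [0.0175, 0.0694, -0.0614]]
-0.1 -0.06 -1 323 [[-0.0101, -0.0679, -0.0988], [0.0097, -0.0482, -0.0812], [0.0185, -0.003, -0.0622]]
-0.16 -0.1 1 812 [[-0.0105, 0.0033, -0.1582], [0.0109, 0.0333, -0.1314], [0.0364, 0.0686, -0.1013]]
-0.16 -0.1 -1 269 [[-0.0074, -0.0643, -0.1573], [0.0122, -0.0205, -0.1128], [0.0372, -0.0009, -0.1005]]
```

Run:
```python
from h import *
def corners(c,g,L,W,z):
    g=np.radians(g); e=np.array([np.cos(g),np.sin(g)])*L/2; f=np.array([-np.sin(g),np.cos(g)])*W/2
    return np.array([[*(np.array(c)+a*e+b*f),z] for a,b in((1,1),(1,-1),(-1,-1),(-1,1))])
tiles=[]
for n in("top","scene"):
    im,d=arm.get_image(n); K,D,R,t=cam(n); print(n,D)
    S=4; big=cv2.convertScaleAbs(cv2.resize(im,None,fx=S,fy=S,interpolation=cv2.INTER_CUBIC),alpha=1.6)
    for c,g,L,W,z,col in(((.5085,-.3534),15.4,.11,.064,.042,(255,0,0)),((.5177,-.3539),15.4,.11,.064,.042,(0,0,255)),((.6356,.1452),10.8,.172,.126,.05,(255,0,0)),((.6456,.1422),10.8,.172,.126,.05,(0,0,255))):
        q=cv2.projectPoints(corners(c,g,L,W,z),R,t,K,D)[0]*S+S/2
        cv2.polylines(big,[q.astype(np.int32)],True,col,1)
    for ctr in((.513,-.352,.04),(.64,.144,.05)):
        u=(cv2.projectPoints(np.array([ctr]),R,t,K,D)[0].ravel()*S).astype(int); x=int(np.clip(u[0]-200,0,560*S-400)); y=max(u[1]-150,0); tiles.append(big[y:y+300,x:x+400])
cv2.imwrite("pics/ov.png",np.vstack([np.hstack(tiles[:2]),np.hstack(tiles[2:])])[:,:,::-1])
```

```text
top [0.03047565 0.         0.         0.         0.        ]
scene [-0.1643527  0.         0.         0.         0.       ]
```

View pics/ov.png

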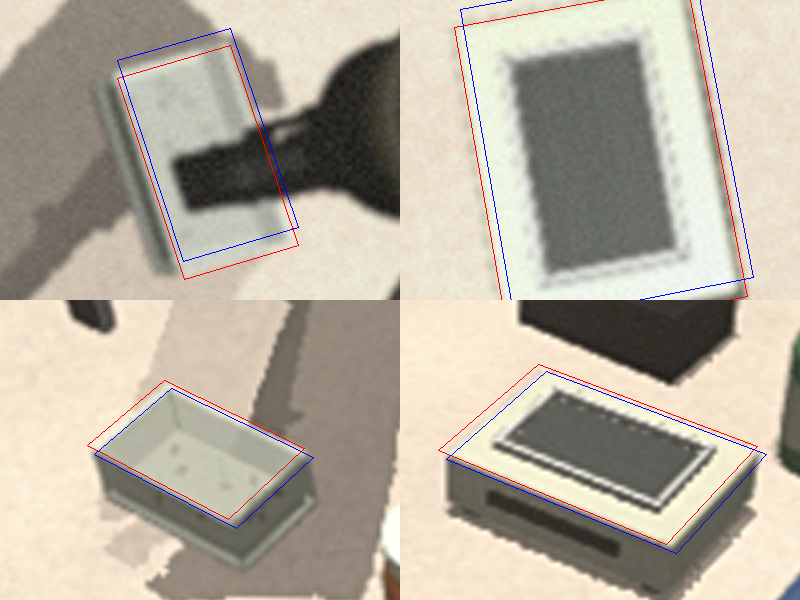

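The overlay confirms that the cameras differ by about 2-3 px. I compare the finger outline in each picture with where the TCP pose puts it.

Run:
```python
from h import *
s=arm.observe(); R0=np.array(s["ee_rot"]); p=np.array(s["position"])
tiles=[]
for n in("top","scene"):
    im,d=arm.get_image(n); K,D,R,t=cam(n); S=6
    big=cv2.convertScaleAbs(cv2.resize(im,None,fx=S,fy=S,interpolation=cv2.INTER_CUBIC),alpha=2.5)
    for sg in(1,-1):
        # pad inner faces & backs at tip level z=-13mm
        T=np.array([[.011,sg*.0427,-.013],[.011,sg*.057,-.013],[-.011,sg*.057,-.013],[-.011,sg*.0427,-.013]])
        q=cv2.projectPoints(p+T@R0.T,R,t,K,D)[0]*S+S/2
        cv2.polylines(big,[q.astype(np.int32)],True,(255,0,0) if sg>0 else (0,0,255),1)
    T=np.array([[.038,.0425,-.073],[.038,-.0425,-.073],[-.038,-.0425,-.073],[-.038,.0425,-.073]])
    q=cv2.projectPoints(p+T@R0.T,R,t,K,D)[0]*S+S/2; cv2.polylines(big,[q.astype(np.int32)],True,(0,255,0),1)
    u=(cv2.projectPoints(p[None]+[0,0,.03],R,t,K,D)[0].ravel()*S).astype(int)
    tiles.append(big[u[1]-250:u[1]+250,u[0]-200:u[0]+200])
cv2.imwrite("pics/fin.png",np.hstack(tiles)[:,:,::-1])
```

```text
(no output)
```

View pics/fin.png

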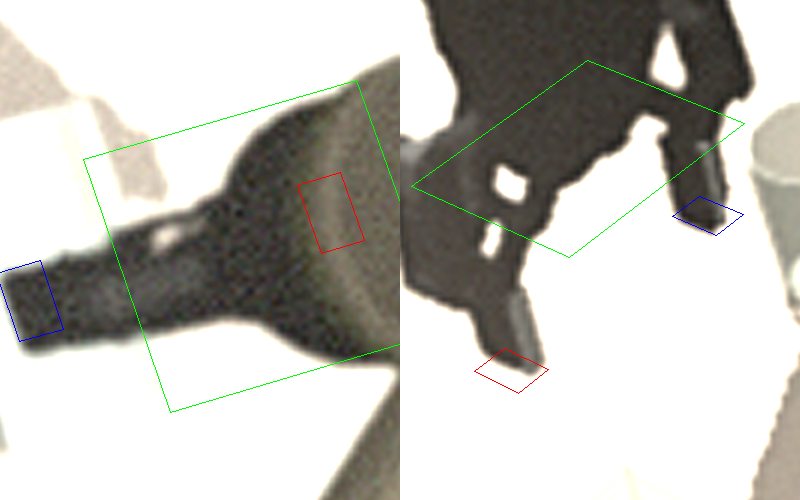

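{"api": "play_rows", "payload": {"moves": [[0.085,[0.009,0.0055,0.04],[0,0,0]],[0.085,[0.009,0.0055,0.08],[0,0,0]],[0.085,[0.009,0.0055,0.1],[0,0,0]],[0.085,[0.009,0.0055,0.1],[0,0,0]],[0.085,[0.009,0.0055,0.1],[0,0,0]]]}}

```text
time: 3.4
position: [0.5192, -0.3528, 0.053]
ee_rot: [[0.964, 0.266, 0.002], [0.266, -0.964, -0.001], [0.002, 0.002, -1.0]]
force: [-0.1, -0.4, -0.4]
opening: 0.993
finger_force: 0.0
```

```bash
cat >> h.py <<'E'
def toolview(n,bins):
    "percentiles of the cloud in tool coordinates, by slices of world height"
    s=arm.observe(); R=np.array(s["ee_rot"]); p=np.array(s["position"])
    im,d=arm.get_image(n); P=cloud(n,d); T=(P-p)@R; print(n,"pos",p.round(4))
    for lo,hi,r in bins:
        k=(d>0)&(P[...,2]>lo)&(P[...,2]<hi)&(np.hypot(T[...,0],T[...,1])<r)
        if k.sum()>5: print(lo,hi,k.sum(),(np.percentile(T[k],[1,5,50,95,99],axis=0).T*1000).round(1).tolist())
    return d
E
python3 - <<'E'
from h import *
for n in("top","scene"):
    d=toolview(n,((.035,.05,.08),(.056,.085,.08)))
    fit(n,d,.042,.0385,.05,(.513,-.352),.075,.110,.064)
E
```

```text
top pos [ 0.5192 -0.3528  0.053 ]
0.035 0.05 1074 [[-62.9, -59.5, -26.0, 43.8, 46.9], [-36.1, -34.3, -7.2, 23.0, 27.8], [7.0, 8.4, 11.6, 15.0, 16.5]]
top n 964 c [ 0.5081 -0.3525] size [0.1115 0.0647] want 0.11 0.064 ang 14.41 z 0.0415
scene pos [ 0.5192 -0.3528  0.0531]
0.035 0.05 888 [[-59.8, -51.4, 5.1, 46.0, 47.9], [-33.7, -31.3, -4.0, 29.5, 31.5], [8.8, 9.7, 12.2, 15.7, 17.8]]
0.056 0.085 104 [[-10.8, -8.1, 6.8, 13.2, 13.7], [-55.3, -50.4, -41.1, 57.3, 57.6], [-31.3, -31.1, -24.3, -13.8, -12.5]]
scene n 790 c [ 0.518  -0.3537] size [0.113  0.0662] want 0.11 0.064 ang 15.71 z 0.0409
```

{"api": "play_rows", "payload": {"moves": [[0.085,[-0.002,0,0.03],[0,0,0]],[0.085,[-0.002,0,0.045],[0,0,0]],[0.085,[-0.002,0,0.045],[0,0,0]],[0.085,[-0.002,0,0.045],[0,0,0]],[0.05,[-0.002,0,0.045],[0,0,0]],[0.05,[-0.002,0,0.045],[0,0,0]],[0.05,[-0.002,0,0.045],[0,0,0]],[0.05,[-0.002,0,0.045],[0,0,0]],[0.05,[-0.002,0,0.045],[0,0,0]],[0.05,[-0.002,0,0.045],[0,0,0]]], "grip_force": 40}}

```text
time: 4.75
position: [0.517, -0.353, 0.0072]
ee_rot: [[0.964, 0.266, 0.001], [0.266, -0.964, -0.0], [0.001, 0.001, -1.0]]
force: [0.2, 1.4, 6.4]
opening: 0.744
finger_force: 45.3
```

{"api": "play_rows", "payload": {"moves": [[0.05,[0,0,-0.02],[0,0,0]],[0.05,[0,0,-0.06],[0,0,0]],[0.05,[0,0,-0.12],[0,0,0]],[0.05,[0.01,-0.018,-0.16],[0,0,0]],[0.05,[0.03,-0.055,-0.16],[0,0,1]],[0.05,[0.06,-0.105,-0.16],[0,0,2]],[0.05,[0.09,-0.155,-0.16],[0,0,3]],[0.05,[0.12,-0.205,-0.16],[0,0,4]],[0.05,[0.15,-0.255,-0.16],[0,0,4.4]],[0.05,[0.18,-0.31,-0.16],[0,0,4.4]],[0.05,[0.21,-0.36,-0.16],[0,0,4.4]],[0.05,[0.235,-0.4,-0.15],[0,0,4.4]],[0.05,[0.25,-0.43,-0.14],[0,0,4.4]],[0.05,[0.255,-0.444,-0.13],[0,0,4.4]],[0.05,[0.255,-0.444,-0.13],[0,0,4.4]],[0.05,[0.255,-0.444,-0.13],[0,0,4.4]],[0.05,[0.255,-0.444,-0.13],[0,0,4.4]]]}}

```text
time: 6.88
position: [0.6444, 0.1412, 0.1371]
ee_rot: [[0.982, 0.189, 0.001], [0.189, -0.982, -0.0], [0.001, 0.0, -1.0]]
force: [0.6, 0.0, -2.0]
opening: 0.74
finger_force: 44.9
```

Run:
```python
from h import *
plan((.645,.1425,.1),-79)
for n in("top","scene"):
    d=toolview(n,((.155,.19,.08),(.145,.16,.08),(.0465,.054,.11)))
    fit(n,d,.171,.1665,.176,(.643,.1435),.075,.110,.064)
    fit(n,d,.05,.047,.053,(.643,.1435),.11,.172,.126)
```

```text
shift [ 0.8 -1.1 37.1] rotvec [ 0.  -0.1 -0.1] at [0.6444 0.1412 0.1371] yaw -79.1 t 6.875 F [ 0.6  0.  -2. ] op 63.2
top pos [0.6444 0.1412 0.1371]
0.155 0.19 472 [[-61.2, -60.8, -39.9, -10.8, -7.0], [-2.4, 0.7, 18.6, 31.7, 44.9], [-50.0, -37.6, -34.2, -23.7, -19.0]]
0.145 0.16 52 [[-61.5, -61.4, -60.6, 13.4, 42.5], [-5.1, -0.2, 28.6, 40.8, 43.9], [-22.8, -22.7, -14.8, -8.7, -8.5]]
0.0465 0.054 1073 [[-90.5, -88.0, -54.8, 70.4, 77.8], [-21.3, -15.1, 35.2, 53.1, 54.8], [83.4, 84.3, 87.3, 89.9, 90.4]]
top n 417 c [0.6106 0.1182] size [0.0536 0.0343] want 0.11 0.064 ang 9.7 z 0.1712
top n 926 c [0.6395 0.1212] size [0.1718 0.0789] want 0.172 0.126 ang 9.65 z 0.0497
scene pos [0.6443 0.1416 0.137 ]
0.155 0.19 726 [[-60.4, -54.8, 11.4, 48.8, 50.0], [-37.6, -33.5, 14.7, 44.0, 47.5], [-52.1, -46.5, -33.0, -20.0, -18.5]]
0.145 0.16 244 [[-59.6, -55.2, 13.0, 49.7, 50.2], [-30.4, -17.5, 32.0, 43.7, 45.4], [-22.8, -22.4, -16.0, -8.9, -8.3]]
0.0465 0.054 1519 [[-87.1, -80.3, 0.3, 74.7, 80.3], [-65.7, -60.6, 0.2, 52.9, 57.4], [83.4, 84.5, 88.0, 90.0, 90.4]]
scene n 448 c [0.646  0.1343] size [0.1133 0.0912] want 0.11 0.064 ang 10.79 z 0.1703
scene n 1234 c [0.6465 0.1419] size [0.1714 0.1253] want 0.172 0.126 ang 11.06 z 0.0489
```

Both cameras agree that the box must go about 2 mm further along tool x. I lower it to just above the frame and measure again there, where biases cancel.

{"api": "play_rows", "payload": {"moves": [[0.05,[0.002,0,0.03],[0,0,0]],[0.05,[0.002,0,0.055],[0,0,0]],[0.05,[0.002,0,0.067],[0,0,0]],[0.05,[0.002,0,0.067],[0,0,0]],[0.05,[0.002,0,0.067],[0,0,0]]]}}

```text
time: 7.6
position: [0.6467, 0.1435, 0.0705]
ee_rot: [[0.982, 0.191, 0.002], [0.191, -0.982, 0.0], [0.002, -0.0, -1.0]]
force: [-0.6, -0.7, -2.3]
opening: 0.739
finger_force: 45.0
```

Run:
```python
from h import *
s=arm.observe(); R0=np.array(s["ee_rot"]); p=np.array(s["position"]); print(p.round(4),s["force"])
bz=p[2]-.0072; tiles=[]
def rc(c,L,W,z): # rectangle in tool axes about c
    a=np.array([[1,1],[1,-1],[-1,-1],[-1,1]])*[L/2,W/2]; q=p[:2]+(a+c)@np.array([R0[:2,0],R0[:2,1]]); return np.c_[q,np.full(4,z)]
for n in("top","scene"):
    im,d=arm.get_image(n); np.save(n+"_d2.npy",d); np.save(n+"_i2.npy",im); K,D,R,t=cam(n); S=6
    big=cv2.convertScaleAbs(cv2.resize(im,None,fx=S,fy=S,interpolation=cv2.INTER_CUBIC),alpha=1.7)
    for z,L,W,col in((bz+.042,.11,.064,(255,0,0)),(bz,.11,.064,(255,0,0)),(.05,.172,.126,(0,0,255)),(.057,.126,.08,(0,160,0))):
        q=cv2.projectPoints(rc(np.zeros(2),L,W,z),R,t,K,D)[0]*S+S/2; cv2.polylines(big,[q.astype(np.int32)],True,col,1)
    u=(cv2.projectPoints(p[None],R,t,K,D)[0].ravel()*S).astype(int); tiles.append(big[max(u[1]-300,0):u[1]+300,u[0]-(300 if n=="top" else 300):u[0]+300])
    print(tiles[-1].shape)
for i,tl in enumerate(tiles): cv2.imwrite(f"pics/low{i}.png",tl[:,:,::-1])
cv2.imwrite("pics/low.png",cv2.resize(np.hstack([t[:600] for t in tiles]),(800,400))[:,:,::-1])
```

```text
[0.6467 0.1435 0.0705] [-0.6343449  -0.6612399  -2.26496729]
(600, 600, 3)
(600, 600, 3)
```

View pics/low.png

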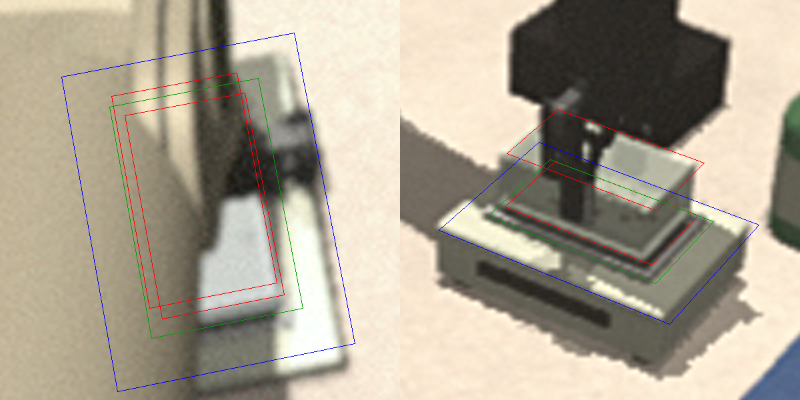

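The overlays show the box held level just above the frame, slightly toward tool -x in the scene view (right corner of its top at (693,172), drawn at (703,163)). I measure the edges against each other.

```bash
cat >> h.py <<'E'
def edges(n,d,z,band,bx,by,tag):
    "edges of a flat face at height z, in tool axes (mm): x ends over y bins, y sides over x bins"
    s=arm.observe(); R=np.array(s["ee_rot"]); p=np.array(s["position"])
    P=cloud(n,d); m=(d>0)&(abs(P[...,2]-z)<band)
    w=(onplane(n,np.argwhere(m)[:,::-1],z)-p)@R*1000; w=w[np.hypot(w[:,0],w[:,1])<115]
    o={}
    for ax,bins,name in((0,by,"x"),(1,bx,"y")):
        lo,hi=[],[]
        for b in bins:
            v=w[abs(w[:,1-ax]-b)<2.5,ax]
            lo.append(v.min() if len(v)>3 else np.nan); hi.append(v.max() if len(v)>3 else np.nan)
        print(n,tag,name,"lo",np.round(lo,1),"hi",np.round(hi,1))
E
python3 - <<'E'
from h import *
s=arm.observe(); bz=s["position"][2]-.0072
for n in("scene","top"):
    d=np.load(n+"_d2.npy")
    edges(n,d,bz+.042-.001,.004,(-45,-35,-25,25,35,45),(-25,-15,-5,5,15,25),"box")
    edges(n,d,.05-.001,.004,(-75,-50,-25,0,25,50,75),(-55,-35,0,35,55),"deck")
E
```

```text
scene box x lo [-30.1  -3.3 -60.5 -59.8 -59.2 -61. ] hi [50.4 52.5 50.3 50.3 52.4 50.3]
scene box y lo [  8.5  24.3   nan -31.3 -31.7 -28. ] hi [35.5 35.   nan 36.4 34.4 37.6]
scene deck x lo [ 41.4  43.3 -91.  -91.4 -90.1] hi [80.5 77.8 78.6 77.3 80.8]
scene deck y lo [ 11.6  20.3  19.6  17.5  18.4 -63.9 -61.4] hi [60.9 63.6 62.7 61.8 61.5 64.1 59.6]
top box x lo [  nan   nan -61.4 -61.  -61.4 -61.4] hi [  nan   nan -45.2 -32.4  -9.5  -9.5]
top box y lo [-3.2 -1.4 10.6  nan  nan  nan] hi [31.5 31.8 31.7  nan  nan  nan]
top deck x lo [  nan   nan -93.7 -94.2 -91.7] hi [  nan   nan -59.2  75.6  76.2]
top deck y lo [-17.6  34.2  34.4  37.1   nan  35.6  29.9] hi [55.8 56.1 56.4 57.1  nan 57.3 57.6]
```

{"api": "play_rows", "payload": {"moves": [[0.05,[-0.0015,-0.003,0],[0,0,0]],[0.05,[-0.0015,-0.003,0.003],[0,0,0]],[0.05,[-0.0015,-0.003,0.003],[0,0,0]],[0.05,[-0.0015,-0.003,0.003],[0,0,0]]]}}

```text
time: 8.2
position: [0.6439, 0.1461, 0.0663]
ee_rot: [[0.982, 0.191, -0.0], [0.191, -0.982, -0.0], [-0.0, 0.0, -1.0]]
force: [-0.3, 0.7, -2.4]
opening: 0.745
finger_force: 45.0
```

Run:
```python
from h import *
s=arm.observe(); bz=s["position"][2]-.0072; print(s["position"],s["force"])
p=np.array(s["position"]); tiles=[]
for n in("scene","top"):
    D_=[arm.get_image(n) for _ in range(4)]
    d=np.median([x[1] for x in D_],0); im=np.mean([x[0] for x in D_],0).astype(np.uint8)
    edges(n,d,bz+.042-.001,.003,(-45,-35,-25,25,35,45),(-25,-15,-5,5,15,25),"box")
    edges(n,d,.05-.001,.003,(-75,-50,-25,0,25,50,75),(-55,-35,0,35,55),"deck")
    K,D,R,t=cam(n); u=cv2.projectPoints(p[None],R,t,K,D)[0].ravel().astype(int)
    y0=u[1]-(35 if n=="scene" else 25)
    tiles.append(cv2.convertScaleAbs(cv2.resize(im[y0:y0+75,u[0]-40:u[0]+40],(400,375),interpolation=cv2.INTER_CUBIC) if n=="top" else cv2.resize(im[y0:y0+75,u[0]-45:u[0]+35],(400,375),interpolation=cv2.INTER_CUBIC),alpha=1.6))
cv2.imwrite("pics/low3.png",np.hstack(tiles)[:,:,::-1])
```

```text
[0.64392714 0.14612548 0.06627159] [-0.27845547  0.67922859 -2.42448436]
scene box x lo [-26.5 -59.8 -59.1 -61.  -60.3 -59.6] hi [49.9 49.9 49.9 49.9 49.9 49.8]
scene box y lo [  6.1  25.9   nan -28.3 -30.3 -30.7] hi [33.2 35.1  nan 36.4 34.4 35.3]
scene deck x lo [ 41.4  45.5 -86.6 -89.2 -88. ] hi [80.7 77.9 82.9 79.7 81.1]
scene deck y lo [ 10.7  24.8  24.2  23.5  22.9 -60.9 -60.9] hi [60.3 63.  62.1 63.3 63.8 63.5 64. ]
top box x lo [  nan   nan -60.3 -60.3 -61.5 -61.5] hi [  nan   nan -45.6 -31.2 -10.2  -9.8]
top box y lo [-4.8 -1.   9.   nan  nan  nan] hi [31.6 31.5 31.4  nan  nan  nan]
top deck x lo [  nan   nan -91.1 -91.6 -91.2] hi [  nan   nan -60.4  78.6  79.3]
top deck y lo [-17.   37.2  31.2  39.8   nan  31.9  27.5] hi [58.  58.7 59.  59.7  nan 60.4 60.7]
```

View pics/low3.png

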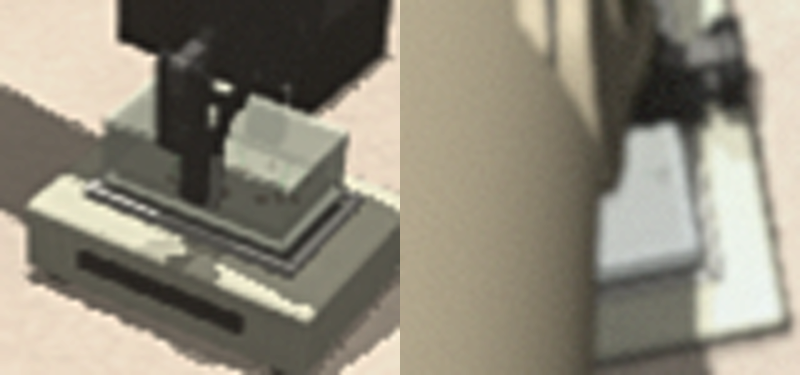

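The scene crop shows the underside almost within the frame: box near corner (285,250), frame near corner (290,272), with a small gap. I shift slightly and feel downward.

{"api": "play_rows", "payload": {"moves": [[0.05,[0.0005,-0.0015,0],[0,0,0]],[0.05,[0.0005,-0.0015,0.002],[0,0,0]],[0.05,[0.0005,-0.0015,0.004],[0,0,0]],[0.05,[0.0005,-0.0015,0.005],[0,0,0]],[0.05,[0.0005,-0.0015,0.006],[0,0,0]],[0.05,[0.0005,-0.0015,0.006],[0,0,0]]]}}

```text
time: 9.35
position: [0.6441, 0.1477, 0.0602]
ee_rot: [[0.982, 0.191, -0.0], [0.191, -0.982, 0.0], [-0.0, -0.0, -1.0]]
force: [-0.0, 0.5, -2.5]
opening: 0.741
finger_force: 45.0
```

{"api": "play_rows", "payload": {"moves": [[0.05,[0,0,0.001],[0,0,0]],[0.05,[0,0,0.002],[0,0,0]],[0.05,[0,0,0.0025],[0,0,0]],[0.05,[0,0,0.0025],[0,0,0]]]}}

```text
time: 9.85
position: [0.6441, 0.1477, 0.0578]
ee_rot: [[0.982, 0.191, 0.0], [0.191, -0.982, 0.0], [0.0, -0.0, -1.0]]
force: [0.7, 0.0, -1.9]
opening: 0.739
finger_force: 45.0
```

{"api": "play_rows", "payload": {"moves": [[0.05,[0,0,0.0005],[0,0,0]],[0.05,[0,0,0.001],[0,0,0]],[0.05,[0,0,0.001],[0,0,0]]]}}

```text
time: 10.22
position: [0.6442, 0.1477, 0.0573]
ee_rot: [[0.982, 0.191, 0.0], [0.191, -0.982, 0.0], [0.0, -0.0, -1.0]]
force: [-4.3, 0.1, 5.5]
opening: 0.741
finger_force: 45.7
```

Contact came at the expected deck height. Releasing and lifting.

{"api": "play_rows", "payload": {"moves": [[0.07,[0,0,0],[0,0,0]],[0.085,[0,0,0],[0,0,0]],[0.085,[0,0,0],[0,0,0]],[0.085,[0,0,0],[0,0,0]],[0.085,[0,0,0],[0,0,0]],[0.085,[0,0,-0.03],[0,0,0]],[0.085,[0,0,-0.08],[0,0,0]],[0.085,[0,0,-0.14],[0,0,0]],[0.085,[0,0,-0.19],[0,0,0]],[0.085,[0,0,-0.19],[0,0,0]]]}}

```text
time: 11.48
position: [0.646, 0.1476, 0.2515]
ee_rot: [[0.982, 0.191, 0.007], [0.191, -0.982, 0.002], [0.007, -0.001, -1.0]]
force: [0.4, 0.1, -0.5]
opening: 0.996
finger_force: 0.0
```

Run:
```python
from h import *
d=arm.get_image("scene")[1]
fit("scene",d,.092,.087,.1,(.645,.143),.08,.11,.064)
fit("scene",d,.05,.047,.053,(.643,.1435),.11,.172,.126)
plan((.51,.331,.247),-83)
```

```text
scene n 640 c [0.6453 0.1408] size [0.111  0.0694] want 0.11 0.064 ang 11.17 z 0.0905
scene n 559 c [0.6462 0.1409] size [0.1701 0.1258] want 0.172 0.126 ang 10.69 z 0.0486
shift [ -97.4 -205.7    1.5] rotvec [-0.  -0.2  4. ] at [0.6449 0.1477 0.2487] yaw -78.97 t 11.525 F [-0.   0.1 -1.6] op 84.7
```

Box seated (top height 0.0905 raw, the 1 mm low bias as before). Next, hover over the hood.

{"api": "play_rows", "payload": {"moves": [[0.085,[-0.025,-0.05,0],[0,0,1]],[0.085,[-0.05,-0.105,0],[0,0,2]],[0.085,[-0.075,-0.16,0],[0,0,3]],[0.085,[-0.095,-0.2,0.02],[0,0,4]],[0.085,[-0.1,-0.213,0.06],[0,0,4]],[0.085,[-0.1,-0.213,0.11],[0,0,4]],[0.085,[-0.1,-0.213,0.11],[0,0,4]],[0.085,[-0.1,-0.213,0.11],[0,0,4]],[0.085,[-0.1,-0.213,0.11],[0,0,4]]]}}

```text
time: 12.65
position: [0.5064, 0.338, 0.1389]
ee_rot: [[0.993, 0.122, 0.002], [0.122, -0.993, 0.002], [0.002, -0.002, -1.0]]
force: [0.6, -0.1, -0.2]
opening: 0.988
finger_force: 0.0
```

Run:
```python
from h import *
plan((.5062,.3372,.062),-83)
d=toolview("scene",((.075,.092,.06),(.14,.175,.08)))
fit("scene",d,.058,.055,.062,(.505,.334),.1,.14,.094)
```

```text
shift [-0.4  0.9 76.9] rotvec [-0.1 -0.1  0. ] at [0.5064 0.338  0.1389] yaw -83.0 t 12.65 F [ 0.6 -0.1 -0.2] op 84.4
scene pos [0.5064 0.338  0.1389]
0.075 0.092 167 [[-42.0, -39.6, -1.5, 30.7, 32.4], [-10.2, -7.6, 7.3, 14.3, 16.5], [49.6, 50.0, 53.3, 62.9, 63.4]]
0.14 0.175 112 [[-9.9, -6.9, 4.7, 13.0, 13.9], [-48.1, -46.4, 45.1, 57.0, 60.5], [-35.7, -34.7, -24.1, -12.7, -10.3]]
scene n 440 c [0.5089 0.3323] size [0.1413 0.0978] want 0.14 0.094 ang 7.03 z 0.0568
```

{"api": "play_rows", "payload": {"moves": [[0.085,[0,0,0.03],[0,0,0]],[0.085,[0,0,0.06],[0,0,0]],[0.085,[0,0,0.077],[0,0,0]],[0.085,[0,0,0.077],[0,0,0]],[0.085,[0,0,0.077],[0,0,0]],[0.05,[0,0,0.077],[0,0,0]],[0.03,[0,0,0.077],[0,0,0]],[0.015,[0,0,0.077],[0,0,0]],[0.015,[0,0,0.077],[0,0,0]],[0.015,[0,0,0.077],[0,0,0]],[0.015,[0,0,0.077],[0,0,0]],[0.015,[0,0,0.077],[0,0,0]],[0.015,[0,0,0.077],[0,0,0]]], "grip_force": 60}}

```text
time: 14.32
position: [0.5053, 0.338, 0.0601]
ee_rot: [[0.992, 0.123, 0.0], [0.123, -0.992, 0.001], [0.0, -0.001, -1.0]]
force: [-1.2, 1.2, 5.2]
opening: 0.247
finger_force: 59.7
```

{"api": "play_rows", "payload": {"moves": [[0.015,[0,0,-0.02],[0,0,0]],[0.015,[0,0,-0.06],[0,0,0]],[0.015,[0,0,-0.11],[0,0,0]],[0.015,[0,0,-0.16],[0,0,0]],[0.015,[0.015,0.03,-0.19],[0,0,-1]],[0.015,[0.04,0.075,-0.19],[0,0,-2]],[0.015,[0.065,0.12,-0.19],[0,0,-3]],[0.015,[0.09,0.165,-0.19],[0,0,-4]],[0.015,[0.1135,0.205,-0.18],[0,0,-4]],[0.015,[0.1135,0.205,-0.15],[0,0,-4]],[0.015,[0.1135,0.205,-0.12],[0,0,-4]],[0.015,[0.1135,0.205,-0.11],[0,0,-4]],[0.015,[0.1135,0.205,-0.11],[0,0,-4]],[0.015,[0.1135,0.205,-0.11],[0,0,-4]]]}}

```text
time: 16.08
position: [0.6436, 0.1482, 0.1714]
ee_rot: [[0.981, 0.192, 0.002], [0.192, -0.981, 0.001], [0.002, -0.0, -1.0]]
force: [0.2, 0.8, -1.4]
opening: 0.247
finger_force: 59.1
```

Run:
```python
from h import *
plan((.6432,.1482,.11),-79)
s=arm.observe(); z=s["position"][2]-.0601
for n in("scene","top"):
    d=np.median([arm.get_image(n)[1] for _ in range(4)],0)
    edges(n,d,z+.058-.001,.003,(-60,-50,-40,40,50,60),(-40,-30,-20,20,30,40),"hood")
    edges(n,d,.05-.001,.003,(-75,-50,-25,0,25,50,75),(-55,-35,0,35,55),"deck")
```

```text
shift [-0.5 -0.1 61.4] rotvec [-0.  -0.1  0. ] at [0.6436 0.1482 0.1714] yaw -78.96 t 16.075 F [ 0.2  0.8 -1.4] op 21.1
scene hood x lo [-73.2 -74.8 -73.7 -74.6 -73.5 -72.5] hi [66.7 66.8 66.9 65.4 63.5 65.6]
scene hood y lo [-17.2  -4.3   9.7 -46.1 -46.2 -46.3] hi [49.  48.7 51.  46.7 50.2 51. ]
scene deck x lo [ 39.5  47.9 -86.4 -89.3 -88.1] hi [78.9 82.5 81.2 79.9 81.3]
scene deck y lo [  7.4  37.7  38.4  37.7  39.2 -58.6 -58.7] hi [62.5 65.2 62.8 68.4 64.6 63.7 66.3]
top hood x lo [  nan   nan   nan -75.4 -75.4 -75.4] hi [ nan  nan  nan -5.3 63.7 64.2]
top hood y lo [-10.   -8.4   8.5  31.4  28.8  29. ] hi [46.6 46.5 46.4 46.6 46.5 46.5]
top deck x lo [  nan   nan -90.2 -90.2 -90.7] hi [  nan   nan -68.2 -68.6  79.8]
top deck y lo [-29.9  45.1  43.7  44.   44.2  57.5  45.1] hi [60.1 60.8 61.1 61.8 62.1 62.1 62.8]
```

Hood and deck agree within about 1 mm in both cameras. Descending.

{"api": "play_rows", "payload": {"moves": [[0.015,[0,0,0.015],[0,0,0]],[0.015,[0,0,0.03],[0,0,0]],[0.015,[0,0,0.042],[0,0,0]],[0.015,[0,0,0.05],[0,0,0]],[0.015,[0,0,0.053],[0,0,0]],[0.015,[0,0,0.055],[0,0,0]],[0.015,[0,0,0.057],[0,0,0]],[0.015,[0,0,0.057],[0,0,0]]]}}

```text
time: 17.48
position: [0.643, 0.1481, 0.1129]
ee_rot: [[0.982, 0.191, 0.0], [0.191, -0.982, 0.0], [0.0, -0.0, -1.0]]
force: [0.3, 0.6, -1.7]
opening: 0.245
finger_force: 59.1
```

{"api": "play_rows", "payload": {"moves": [[0.015,[0,0,0.001],[0,0,0]],[0.015,[0,0,0.002],[0,0,0]],[0.015,[0,0,0.003],[0,0,0]],[0.015,[0,0,0.003],[0,0,0]]]}}

```text
time: 17.98
position: [0.643, 0.1482, 0.1101]
ee_rot: [[0.981, 0.191, 0.0], [0.191, -0.981, 0.0], [0.0, -0.0, -1.0]]
force: [-2.2, -0.3, 2.0]
opening: 0.249
finger_force: 59.6
```

{"api": "play_rows", "payload": {"moves": [[0.015,[0,0,0.0005],[0,0,0]],[0.015,[0,0,0.0005],[0,0,0]],[0.04,[0,0,0.0005],[0,0,0]],[0.07,[0,0,0.0005],[0,0,0]],[0.07,[0,0,0.0005],[0,0,0]],[0.07,[0,0,0.0005],[0,0,0]],[0.07,[0,0,-0.03],[0,0,0]],[0.07,[0,0,-0.08],[0,0,0]],[0.07,[0,0,-0.1],[0,0,0]],[0.07,[0,0,-0.1],[0,0,0]]]}}

```text
time: 19.23
position: [0.6436, 0.1482, 0.211]
ee_rot: [[0.981, 0.191, 0.002], [0.191, -0.982, 0.001], [0.002, -0.001, -1.0]]
force: [-1.2, -0.1, -1.0]
opening: 0.815
finger_force: 0.0
```

Run:
```python
from h import *
d=np.median([arm.get_image("scene")[1] for _ in range(3)],0)
fit("scene",d,.108,.104,.112,(.645,.143),.1,.14,.094)
fit("scene",d,.05,.047,.053,(.643,.1435),.11,.172,.126)
P=cloud("scene",d); k=(P[...,2]>.08)&(P[...,2]<.1)&(np.hypot(P[...,0]-.589,P[...,1]+.125)<.06)
fit("scene",d,.089,.086,.095,(.589,-.125),.055,.068,.042)
print(np.percentile(P[k][:,2],[5,25,50,75,95]).round(4))
plan((.586,-.118,.13),-100)
```

```text
scene n 797 c [0.6447 0.1418] size [0.1398 0.0977] want 0.14 0.094 ang 11.27 z 0.1066
scene n 456 c [0.6694 0.1152] size [0.1961 0.1065] want 0.172 0.126 ang 41.47 z 0.0484
scene n 325 c [ 0.5855 -0.1228] size [0.0687 0.0423] want 0.068 0.042 ang -8.42 z 0.0884
[0.0829 0.0874 0.0883 0.0891 0.0901]
shift [-106.   250.5   78.4] rotvec [ 0.   0.1 21. ] at [0.6422 0.1482 0.2081] yaw -78.95 t 19.375 F [-0.8  0.2 -0.7] op 70.0
```

Hood seated flat (raw height 0.1066, within 1-2 mm of the window). Now the key: centre about (0.585, -0.119), top about 0.0895. Moving above it with fingers shut.

{"api": "play_rows", "payload": {"moves": [[0.02,[-0.02,0.055,0],[0,0,0]],[0.0,[-0.045,0.11,0],[0,0,0]],[0.0,[-0.07,0.165,0],[0,0,0]],[0.0,[-0.095,0.22,0.01],[0,0,0]],[0.0,[-0.108,0.251,0.05],[0,0,0]],[0.0,[-0.108,0.251,0.09],[0,0,0]],[0.0,[-0.108,0.251,0.109],[0,0,0]],[0.0,[-0.108,0.251,0.109],[0,0,0]],[0.0,[-0.108,0.251,0.109],[0,0,0]],[0.0,[-0.108,0.251,0.109],[0,0,0]]], "grip_force": 20}}

```text
time: 20.62
position: [0.5859, -0.1187, 0.1021]
ee_rot: [[0.981, 0.192, 0.002], [0.192, -0.981, 0.0], [0.002, 0.0, -1.0]]
force: [-0.2, 0.4, 0.2]
opening: -0.002
finger_force: 0.0
```

{"api": "play_rows", "payload": {"moves": [[0.0,[0,0,0.005],[0,0,0]],[0.0,[0,0,0.01],[0,0,0]],[0.0,[0,0,0.012],[0,0,0]],[0.0,[0,0,0.014],[0,0,0]],[0.0,[0,0,0.014],[0,0,0]]]}}

```text
time: 21.25
position: [0.5851, -0.1189, 0.0868]
ee_rot: [[0.981, 0.191, 0.0], [0.191, -0.981, 0.0], [0.0, -0.0, -1.0]]
force: [-0.8, 0.6, 2.4]
opening: -0.0
finger_force: 1.3
```

Run:
```python
from h import *
d=arm.get_image("scene")[1]
fit("scene",d,.088,.083,.095,(.589,-.125),.055,.068,.042)
print(arm.observe()["force"],arm.observe()["position"])
```

```text
scene n 210 c [ 0.5871 -0.1245] size [0.0666 0.0421] want 0.068 0.042 ang -8.36 z 0.0851
[-0.36430655 -0.16340017  1.42648299] [ 0.58505223 -0.11884813  0.08688429]
```

{"api": "play_rows", "payload": {"moves": [[0.0,[0,0,0.001],[0,0,0]],[0.0,[0,0,0.002],[0,0,0]],[0.0,[0,0,0.003],[0,0,0]],[0.0,[0,0,0.003],[0,0,0]]]}}

```text
time: 21.8
position: [0.5852, -0.1189, 0.0841]
ee_rot: [[0.982, 0.191, 0.0], [0.191, -0.982, 0.0], [0.0, -0.0, -1.0]]
force: [-2.1, 2.1, 7.1]
opening: -0.001
finger_force: 3.4
```

{"api": "play_rows", "payload": {"moves": [[0.0,[0,0,0],[0,0,0]],[0.0,[0,0,0],[0,0,0]],[0.0,[0,0,0],[0,0,0]],[0.0,[0,0,0],[0,0,0]]]}}

```text
time: 22.3
position: [0.5852, -0.1189, 0.0842]
ee_rot: [[0.982, 0.191, 0.0], [0.191, -0.982, 0.0], [0.0, -0.0, -1.0]]
force: [-2.1, 2.0, 6.7]
opening: -0.0
finger_force: 3.4
```

Run:
```python
from h import *
f=[]
for i in range(4):
    d=arm.get_image("scene")[1]; s=arm.observe(); f.append([s["position"][2],s["force"][2],s["finger_force"]])
    P=cloud("scene",d); k=(P[...,2]>.07)&(P[...,2]<.095)&(np.hypot(P[...,0]-.587,P[...,1]+.1245)<.02); print(np.median(P[k][:,2]).round(4),end=" ")
print(np.round(f,4).tolist())
```

```text
0.0833 0.0831 0.0827 0.0831 [[0.0842, 6.94, 3.413], [0.0841, 6.6553, 3.4125], [0.0841, 6.5078, 3.4129], [0.0841, 7.0837, 3.4127]]
```

The key sits at the first click (steady 6.8 N, pad down about 5-6 mm). I hold it on, then press fully.

{"api": "play_rows", "payload": {"moves": [[0.0,[0,0,0],[0,0,0]],[0.0,[0,0,0],[0,0,0]],[0.0,[0,0,0],[0,0,0]],[0.0,[0,0,0],[0,0,0]],[0.0,[0,0,0],[0,0,0]],[0.0,[0,0,0],[0,0,0]],[0.0,[0,0,0],[0,0,0]],[0.0,[0,0,0],[0,0,0]],[0.0,[0,0,0],[0,0,0]],[0.0,[0,0,0.002],[0,0,0]],[0.0,[0,0,0.004],[0,0,0]],[0.0,[0,0,0.006],[0,0,0]],[0.0,[0,0,0.0065],[0,0,0]],[0.0,[0,0,0.0065],[0,0,0]],[0.0,[0,0,0.0065],[0,0,0]]]}}

```text
time: 24.38
position: [0.5853, -0.1189, 0.0783]
ee_rot: [[0.982, 0.191, 0.001], [0.191, -0.982, 0.001], [0.001, -0.0, -1.0]]
force: [-3.7, 2.9, 13.1]
opening: 0.003
finger_force: 6.7
```

{"api": "play_rows", "payload": {"moves": [[0.0,[0,0,0.001],[0,0,0]],[0.0,[0,0,0.002],[0,0,0]],[0.0,[0,0,0.002],[0,0,0]],[0.0,[0,0,0.002],[0,0,0]]]}}

```text
time: 24.88
position: [0.5857, -0.119, 0.0776]
ee_rot: [[0.982, 0.191, 0.002], [0.191, -0.982, 0.001], [0.002, -0.001, -1.0]]
force: [-9.6, 3.8, 27.8]
opening: -0.002
finger_force: 13.5
```

Hard bottom reached (27.8 N). Letting the key back up.

{"api": "play_rows", "payload": {"moves": [[0.0,[0,0,-0.003],[0,0,0]],[0.0,[0,0,-0.007],[0,0,0]],[0.0,[0,0,-0.012],[0,0,0]],[0.0,[0,0,-0.03],[0,0,0]],[0.0,[0,0,-0.08],[0,0,0]],[0.0,[0,0,-0.12],[0,0,0]],[0.0,[0,0,-0.12],[0,0,0]],[0.0,[0,0,-0.12],[0,0,0]]]}}

```text
time: 25.88
position: [0.5847, -0.1189, 0.195]
ee_rot: [[0.982, 0.191, -0.0], [0.191, -0.982, 0.0], [-0.0, -0.0, -1.0]]
force: [-0.3, 0.2, -1.2]
opening: -0.001
finger_force: 0.0
```

Run:
```python
from h import *
d=np.median([arm.get_image("scene")[1] for _ in range(3)],0)
fit("scene",d,.108,.104,.112,(.645,.143),.1,.14,.094)
fit("scene",d,.057-.001,.05-.003,.053,(.645,.143),.12,.172,.126)
fit("scene",d,.089,.084,.095,(.589,-.125),.055,.068,.042)
print(arm.observe()["force"]); print(arm.sign_off())
```

```text
scene n 808 c [0.6453 0.1421] size [0.141  0.0973] want 0.14 0.094 ang 11.3 z 0.1067
scene n 475 c [0.6789 0.1091] size [0.1978 0.1023] want 0.172 0.126 ang 44.38 z 0.0483
scene n 345 c [ 0.5865 -0.123 ] size [0.0707 0.0423] want 0.068 0.042 ang -8.43 z 0.0884
[-0.06211622  0.57281936 -0.38227057]
the job is handed in; nothing more can be done
None
```

The job is handed in at about 26 s: the box is seated in the frame and the hood is flat over it, the key was held at first click for over a second, then pressed to the bottom and let back up; the hand-in returned no verdict.

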